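# Press the flask stoppers home in order of size

### The job

The three volumetric flasks on the bench are ready to be put away, but their stoppers are not fully in. Gently press each stopper down with the fingertips until it is fully home, first on the smallest flask, then the middle-sized one, then the largest. Only push: do not lift, tip or shift the flasks, and leave the other glassware and things as they stand.

Things in the scene. Friction and masses are not known exactly. Their poses are not given: they have to be found in the camera images.
- flask_small: The small of the three volumetric flasks: loose clear glass, pear-shaped bulb 50 mm in diameter, slender 17 mm neck with a 22 mm rim, mouth 124 mm above the bench, about 90 g, easily tipped. Origin: centre of its underside, on the bench; z up along the neck.
- stopper_small_top (a point): Centre of the flat top of the small flask's white plastic stopper, on the flask's axis; z up. The head is 25 mm in diameter and 16 mm tall with a soft springy cap, which gives way by 6 mm at most (1 N to begin, then 2.5 N for each mm) and springs back when released; unpressed, its top is 150 mm above the bench with the stopper fully out and 140 mm when fully home (head resting on the rim).
- stopper_small (a joint): How far this stopper has been pushed down (m): 0 is 10 mm short of home, 0.010 is fully home. It slides straight down with about 3 N of friction, stays where it is left, stops dead when home, and cannot come out.
- flask_medium: The medium of the three volumetric flasks: loose clear glass, pear-shaped bulb 64 mm in diameter, slender 17 mm neck with a 22 mm rim, mouth 154 mm above the bench, about 130 g, easily tipped. Origin: centre of its underside, on the bench; z up along the neck.
- stopper_medium_top (a point): Centre of the flat top of the medium flask's white plastic stopper, on the flask's axis; z up. The head is 25 mm in diameter and 16 mm tall with a soft springy cap, which gives way by 6 mm at most (1 N to begin, then 2.5 N for each mm) and springs back when released; unpressed, its top is 180 mm above the bench with the stopper fully out and 170 mm when fully home (head resting on the rim).
- stopper_medium (a joint): How far this stopper has been pushed down (m): 0 is 10 mm short of home, 0.010 is fully home. It slides straight down with about 3 N of friction, stays where it is left, stops dead when home, and cannot come out.
- flask_large: The large of the three volumetric flasks: loose clear glass, pear-shaped bulb 80 mm in diameter, slender 17 mm neck with a 22 mm rim, mouth 184 mm above the bench, about 190 g, easily tipped. Origin: centre of its underside, on the bench; z up along the neck.
- stopper_large_top (a point): Centre of the flat top of the large flask's white plastic stopper, on the flask's axis; z up. The head is 25 mm in diameter and 16 mm tall with a soft springy cap, which gives way by 6 mm at most (1 N to begin, then 2.5 N for each mm) and springs back when released; unpressed, its top is 210 mm above the bench with the stopper fully out and 200 mm when fully home (head resting on the rim).
- stopper_large (a joint): How far this stopper has been pushed down (m): 0 is 10 mm short of home, 0.010 is fully home. It slides straight down with about 3 N of friction, stays where it is left, stops dead when home, and cannot come out.
- dropper_a: Bystander, loose: amber glass dropper bottle with a black rubber teat, 35 mm diameter, 98 mm tall. Origin: centre of its underside; z up.
- dropper_b: Bystander, loose: clear glass dropper bottle with a black rubber teat, 35 mm diameter, 98 mm tall. Origin: centre of its underside; z up.
- reagent_bottle: Bystander, loose: squat clear glass reagent bottle, 64 mm diameter, 120 mm tall, its wide white stopper already seated. Origin: centre of its underside; z up.
- beaker: Bystander, loose: empty glass beaker, 68 mm diameter, 90 mm tall. Origin: centre of its underside; z up.
- wash_bottle: Bystander, loose: white plastic wash bottle with a red cap and spout, 68 mm diameter, 170 mm tall. Origin: centre of its underside; z up.
- pipette_bulb: Bystander, loose: reddish-brown rubber pipette bulb, a 52 mm ball on a short foot, 60 mm tall. Origin: centre of its underside; z up.
Things that resemble listed ones, but are neither listed nor needed, are in the scene too. Leave any yellow look-alike of the flask_medium alone.

How it is judged:
On the way, in this order (a step that is already met when the one before it is completed fails the run):
1. the small flask's stopper is pressed home (value of joint stopper_small above 0.0085 m), for 0.1 s.
2. the medium flask's stopper is pressed home (value of joint stopper_medium above 0.0085 m), for 0.1 s.
3. the large flask's stopper is pressed home (value of joint stopper_large above 0.0085 m), for 0.1 s.
At the end, for the whole second after the job is handed in: All three stoppers are home (pushed at least 8.5 of 10 mm), and the three flasks stand upright (within 0.05 rad), at rest, within 30 mm of where they were (value of joint each of stopper_small, stopper_medium, stopper_large above 0.0085 m and angle between each of flask_small, flask_medium, flask_large's own z axis and vertical below 0.05 rad and distance of each of flask_small, flask_medium, flask_large from where it was at the start of the episode below 0.03 m and linear speed of each of flask_small, flask_medium, flask_large below 0.02 m/s); the robot touches nothing.
It fails at once if a flask is lifted, carried or shifted (more than 12 mm up, or 30 mm in all) (height (world z) of any of flask_small, flask_medium, flask_large above 0.012 m or distance of any of flask_small, flask_medium, flask_large from where it was at the start of the episode above 0.03 m).
It fails at once if a flask is tipped more than 0.2 rad (angle between any of flask_small, flask_medium, flask_large's own z axis and vertical above 0.2 rad).
It fails at once if a flask or its stopper is pushed or squeezed with more than 25 N (contact force between the fingers and flask_small above 25 N or contact force between the fingers and flask_medium above 25 N or contact force between the fingers and flask_large above 25 N).
It fails at once if a bystander is moved more than 20 mm or tipped (distance of any of dropper_a, dropper_b, reagent_bottle, beaker, wash_bottle, pipette_bulb from where it was at the start of the episode above 0.02 m or angle between any of dropper_a, dropper_b, reagent_bottle, beaker, wash_bottle, pipette_bulb's own z axis and vertical above 0.3 rad).
It also fails if it takes over 58 s, if anything falls off the work surface, if the arm or the gripper's body presses on something with over 40 N, if the wrist force passes 120 N, or if a joint passes its speed limit or range.

### The arm

A 7-joint arm with a two-finger parallel gripper is mounted at the origin on the work surface. World frame = base frame: x ahead of the robot, y to its left, z up, the work surface at z = 0. Lengths are in m, angles in rad, forces in N, time in s.
With the tool pointing down it reaches from about 0.4 to 0.9 m from the base axis. Payload 5.5 kg.
Tool frame: the origin (TCP) lies midway between the tips of the shut fingers; the grasp point (between the pads) lies 19 mm behind it (manip.grip_depth is the distance from the TCP to the grasp point, in m); z points along the fingers, y is the line along which they close (so a half turn about z gives the same grasp; the last joint's range is limited). The gripper opens to 92 mm and grips with 3 to 60 N. Pads are 19 mm wide; open, the fingers measure 130 mm over their backs; the gripper's body (75 mm by 190 mm) begins 47 mm behind the grasp point.
Start: joints at [1.557, 0.501, -0.427, 1.55, 0.221, 1.138, -0.21], TCP at [0.178, -0.625, 0.198] pointing down, gripper open.
Joint ranges: [-2.88, 2.88], [-0.31, 2.03], [-1.54, 1.56], [0.2, 2.42], [-1.41, 4.55], [0.19, 2.02], [-2.57, 2.57]. Speed limits (rad/s): [2.57, 2.57, 3.14, 3.14, 3.14, 3.14, 3.14].

### API

Orientations are given as a unit quaternion [x, y, z, w].
In Python, from bench import manip, effector, viewer gives the robot as it stands. Calls block until the motion is done:
- manip.move_pose(position, orientation): joint-space move of the TCP to a pose.
- manip.servo_line(position, ori=None, vel=0.15): straight line of the TCP; ori=None keeps the orientation; vel is the mean speed in m/s.
- manip.movej(angles): joint-space move.
- effector.open_jaws() and effector.close(f_grip=None): open the fingers fully, or close them until they stop; f_grip is the grip in N (None keeps the last).
- manip.sleep(seconds).
- manip.solve_ik(position, orientation): joint angles nearest the present ones, or None.
- viewer.get_image(name): name is "scene" or "side" or "wrist"; returns the picture (420x560x3 uint8, red, green, blue); there is no depth.
- viewer.get_calibration(name): a dict with "vfov" (degrees; the focal length in pixels is half the picture's height over the tangent of half this angle, whatever the lens; pixels are square), "cx", "cy" (the principal point, pixels), "eye" and "attitude" of the camera in the world. Camera axes: x right, y down, z forward; pixel columns grow to the right and rows downward; lengths in m; the calibration is good to about 2 mm. A picture is of the moment at which its call begins: read the wrist's pose just before it. get_calibration takes no time and is no camera call; for the wrist camera it gives the pose at the moment of the call.
A pose or a line that the arm cannot do raises manip.PlanningError and nothing moves.
- manip.hand_in(): hands the job in; it is judged then, once.
Readings, each from a call of its own:
- manip.current_clock(): time.
- manip.current_q(): joint angles.
- manip.current_joint_velocities(): joint speeds.
- manip.current_tau(): joint torques, N m.
- manip.current_tool_pos(): TCP position.
- manip.current_tcp_rot(): TCP orientation.
- manip.current_force(): force on the tool from outside, world axes, zero at the start.
- manip.current_wrist_torque(): the same for the moment, N m.
- manip.current_finger_gap(): finger opening in m.
- manip.current_gripper_force(): force on a finger pad.
Only numpy, scipy, OpenCV 4.12 (cv2) and the standard library are available. Lean on these libraries where they do the work, as an engineer would, in place of code of your own. Each camera call takes 0.05 s, during which the arm holds its last target. There are 200 camera calls.

## Working session

There is one attempt and no reset: what is moved stays moved. The work goes in short steps, each a Python script; the robot and the scene stay as the last script left them, time stands still between calls to the robot, and variables do not carry over. Pictures are saved under pics/ and viewed, at most 10 in all, crops included, and the job is handed in when it is done.

```bash
mkdir -p pics; python3 - <<'E'
from bench import manip, effector, viewer
import cv2
for n in ("scene","side","wrist"):
    c=viewer.get_calibration(n); print(n,c)
    cv2.imwrite(f"pics/{n}0.png",cv2.cvtColor(viewer.get_image(n),cv2.COLOR_RGB2BGR))
print(manip.current_clock(),manip.current_tool_pos(),manip.current_tcp_rot())
E
```

```text
scene {'vfov': 48.546850944095, 'cx': 276.7355523630592, 'cy': 198.88120595325552, 'eye': array([1.12592042, 0.21351555, 1.01408469]), 'attitude': array([ 0.53387244,  0.79877384, -0.2267389 , -0.15978124])}
side {'vfov': 42.81341189267571, 'cx': 282.15912315607744, 'cy': 197.88023440619628, 'eye': array([0.13365953, 0.80572339, 0.98314998]), 'attitude': array([-0.22539392,  0.8885747 , -0.38746944,  0.09746807])}
wrist {'vfov': 66.49751320406162, 'cx': 280.2826854194021, 'cy': 210.909365989085, 'eye': array([ 0.24055814, -0.60670489,  0.38278159]), 'attitude': array([ 0.79189981, -0.59793169, -0.07553634,  0.09831909])}
0.15 [ 0.17744548 -0.62471163  0.19761746] [ 9.90435177e-01  1.37976792e-01 -6.22591962e-05 -7.49218348e-04]
```

View pics/scene0.png

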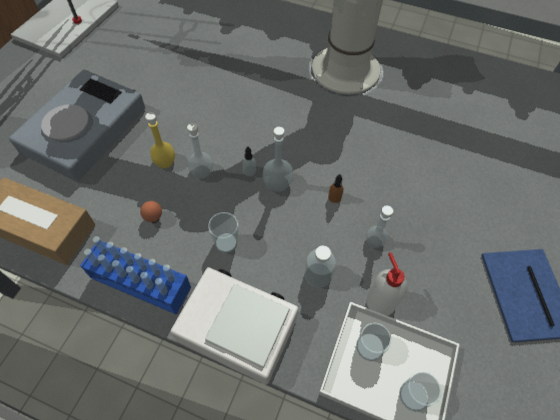

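View pics/side0.png

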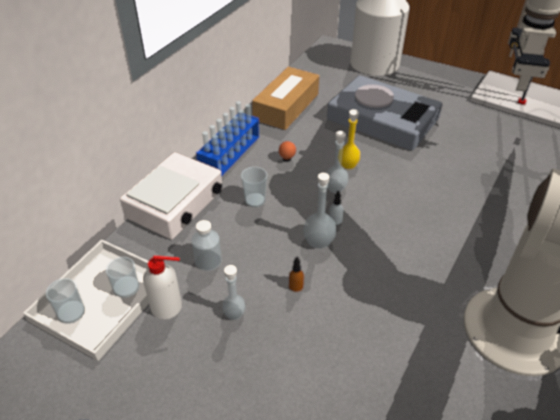

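The scene view shows the stoppers at about (386,211) small, (194,129) medium, (279,132) large and (151,118) for the yellow look-alike. In the side view they are at about (231,271), (340,136), (323,179) and (353,115).

```bash
cat > h.py <<'E'
import numpy as np, cv2
from scipy.spatial.transform import Rotation as R
def ray(c,u,v):
    f=210/np.tan(np.radians(c["vfov"])/2)
    d=R.from_quat(c["attitude"]).apply([(u-c["cx"])/f,(v-c["cy"])/f,1]); return np.array(c["eye"]),d/np.linalg.norm(d)
def plane(c,u,v,z):
    e,d=ray(c,u,v); return e+d*(z-e[2])/d[2]
def tri(r1,r2):
    A=np.c_[r1[1],-r2[1]]; t=np.linalg.lstsq(A,r2[0]-r1[0],rcond=None)[0]
    p,q=r1[0]+t[0]*r1[1],r2[0]+t[1]*r2[1]; return (p+q)/2,np.linalg.norm(p-q)
def blob(im,u,v,w=11,th=35):
    "centroid of the bright, grey blob near u,v (rgb image)"
    u0,v0=int(u)-w,int(v)-w; s=im[v0:v0+2*w+1,u0:u0+2*w+1].astype(int)
    m=((s.min(2)>s.max()-th*2)&(s.max(2)-s.min(2)<40)).astype(np.uint8)
    n,l,st,ce=cv2.connectedComponentsWithStats(m); i=1+np.argmax(st[1:,4]); return ce[i]+[u0,v0],st[i]
E
python3 - <<'E'
from h import *
from bench import viewer
C={n:viewer.get_calibration(n) for n in("scene","side")}
I={n:cv2.imread(f"pics/{n}0.png")[...,::-1] for n in C}
P=dict(small=((386,211),(231,271)),medium=((194,129),(340,136)),large=((279,132),(323,179)),yellow=((151,118),(353,115)))
for k,(a,b) in P.items():
    (pa,sa),(pb,sb)=blob(I["scene"],*a),blob(I["side"],*b)
    print(k,pa.round(1),sa[2:],pb.round(1),sb[2:],tri(ray(C["scene"],*pa),ray(C["side"],*pb)))
for k,a,z in (("dropA",(338,180),.095),("dropB",(248,150),.095),("reag",(322,253),.12),("wash",(396,276),.17),("beaker",(224,225),.09),("bulb",(151,211),.03)):
    print(k,plane(C["scene"],*a,z).round(3))
cs=[cv2.resize(cv2.imread(f"pics/{n}0.png")[v-30:v+30,u-30:u+30],(260,260),interpolation=cv2.INTER_CUBIC) for i,n in enumerate(("scene","side")) for u,v in [P[k][i] for k in("small","medium","large")]]
cv2.imwrite("pics/crops.png",np.vstack([np.hstack(cs[:3]),np.hstack(cs[3:])]))
E
```

```text
small [387.1 209.8] [11 10 85] [230.1 269.6] [ 13  10 106] (array([0.55098664, 0.24985316, 0.14876696]), np.float64(0.0011675375943285891))
medium [189.8 127. ] [ 7  7 32] [339.6 132.6] [ 6  4 19] (array([ 0.53147357, -0.23735123,  0.18097099]), np.float64(0.00043971278998279194))
large [278.5 130.4] [10  8 71] [323.3 176.3] [11  8 67] (array([ 0.48249212, -0.03383624,  0.2086003 ]), np.float64(0.0009443783559759007))
yellow [149.5 116.1] [10  7 51] [353.1 111.9] [ 7  5 30] (array([ 0.53811708, -0.34107537,  0.18024014]), np.float64(0.000908897047375976))
dropA [0.479 0.121 0.095]
dropB [ 0.48  -0.115  0.095]
reag [0.689 0.151 0.12 ]
wash [0.704 0.304 0.17 ]
beaker [ 0.693 -0.079  0.09 ]
bulb [ 0.699 -0.28   0.03 ]
```

View pics/crops.png

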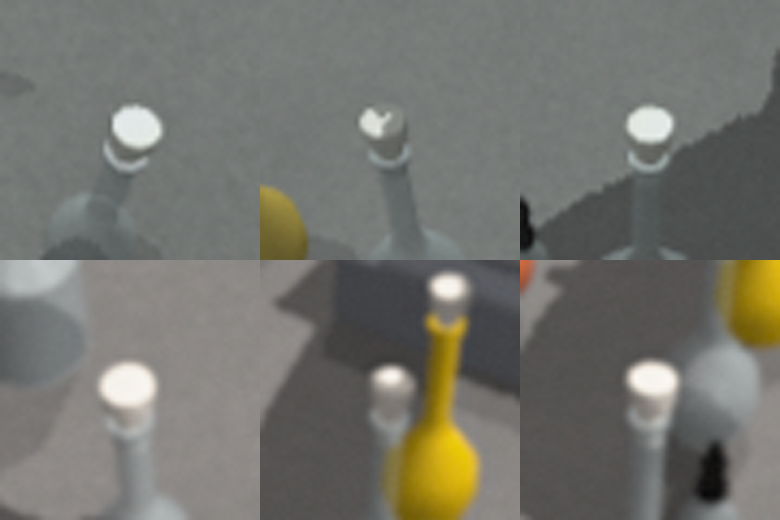

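View pics/wrist0.png

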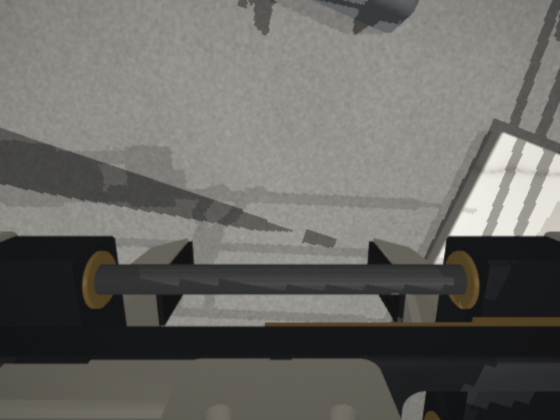

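Both views agree: heights match fully-out stoppers, so triangulation is sound. The medium top is half shadowed, with its centre near (191.9,127.2) scene / (340.2,133.7) side. The wrist view shows only bare bench. Next I close the fingers, go above the small flask and take a close look.

```bash
python3 - <<'E'
from h import *
from bench import manip, effector, viewer
C={n:viewer.get_calibration(n) for n in("scene","side")}
m=tri(ray(C["scene"],191.9,127.2),ray(C["side"],340.2,133.7)); print("medium",m)
S=dict(small=[.551,.250],medium=m[0][:2],large=[.4825,-.034])
base=R.from_quat(manip.current_tcp_rot()); q0=manip.current_q()
best=None
for dy in np.radians(np.arange(-90,271,15)):
    o=(R.from_euler("z",dy)*R.from_euler("x",np.pi)).as_quat()
    q=[manip.solve_ik([*map(float,S[k]),z],o) for k in S for z in (.30,.16)]
    if any(x is None for x in q): continue
    q=np.array(q); c=np.abs(q-q0).max(); print(round(np.degrees(dy)),c.round(2),np.abs(q[::2]-q0).max(1).round(2))
    if best is None or c<best[0]: best=(c,o)
o=best[1]; print(o); np.save("o.npy",o)
p=manip.current_tool_pos(); manip.servo_line([p[0],p[1],.33],vel=.2); effector.close(5)
manip.move_pose([.551,.250,.33],o); manip.servo_line([.551,.250,.22],vel=.1)
c=viewer.get_calibration("wrist"); t=manip.current_tool_pos(); im=viewer.get_image("wrist")
def proj(P):
    f=210/np.tan(np.radians(c["vfov"])/2); d=R.from_quat(c["attitude"]).inv().apply(np.array(P)-c["eye"]); return d[:2]/d[2]*f+[c["cx"],c["cy"]]
print(t,proj(t),proj([.551,.25,.149]),manip.current_clock(),manip.current_force(),manip.current_finger_gap())
np.savez("w1.npz",im=im,**c); cv2.imwrite("pics/w1.png",im[...,::-1])
E
```

```text
medium (array([ 0.52866462, -0.23375251,  0.1800603 ]), np.float64(0.0010967998494122223))
-75 2.77 [2.67 2.02 2.77]
-60 2.89 [2.89 2.17 2.33]
-45 2.69 [2.69 1.92 2.27]
-30 2.29 [2.29 1.67 2.03]
-15 2.09 [2.09 1.42 1.81]
0 2.31 [1.89 1.18 1.56]
15 1.98 [1.7  0.94 1.31]
30 1.58 [1.54 0.69 1.07]
45 1.43 [1.4  0.52 0.91]
60 1.29 [1.26 0.49 0.97]
75 1.19 [1.18 0.53 1.04]
90 1.19 [1.18 0.57 1.09]
105 1.19 [1.18 0.62 1.02]
120 1.19 [1.18 0.8  0.87]
135 1.19 [1.18 1.05 0.85]
150 1.3 [1.18 1.3  1.09]
165 1.53 [1.18 1.53 1.37]
180 1.77 [1.18 1.77 1.45]
195 2.01 [1.18 2.01 1.68]
210 2.22 [1.36 2.22 2.07]
225 2.49 [1.62 2.49 2.34]
240 2.75 [1.88 2.75 2.6 ]
255 2.76 [2.14 2.31 2.76]
[7.93353340e-01 6.08761429e-01 3.72758868e-17 4.85788814e-17]
[0.55134119 0.25042634 0.22077973] [280.62765176 240.98331048] [280.2752734  212.49318431] 7.0083 [ 0.5227359   0.21715612 -0.20946968] 0.0008249258657422793
```

View pics/w1.png

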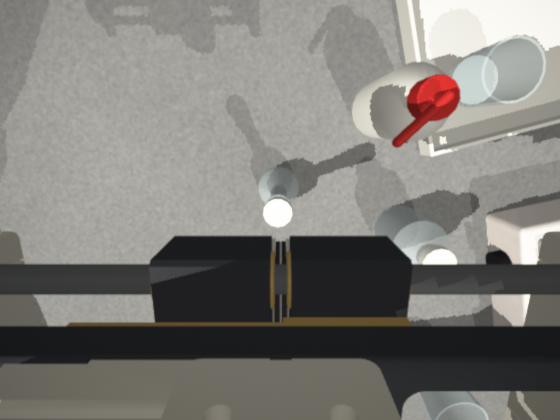

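The close view shows the small stopper's white top at about (277,212), against a predicted (280,212), so about 2 mm off. I'll correct from the blob centroid and press.

```bash
cat > press.py <<'E'
from h import *
from bench import manip, viewer
def locate(c,im,guess,z):
    f=210/np.tan(np.radians(c["vfov"])/2); d=R.from_quat(c["attitude"]).inv().apply(np.array([*guess,z])-c["eye"])
    uv,st=blob(im,*(d[:2]/d[2]*f+[c["cx"],c["cy"]]),w=24); print("blob",uv,st[2:])
    return plane(c,*uv,z)[:2]
def press(xy,home):
    manip.servo_line([*xy,manip.current_tool_pos()[2]],vel=.05)
    manip.servo_line([*xy,home+.013],vel=.08)
    for dz in (.009,.006,.003,0,-.0015,-.003,-.004):
        manip.servo_line([*xy,home+dz],vel=.01); manip.sleep(.1)
        f=manip.current_force(); t=manip.current_tool_pos(); print(dz,t.round(4),f.round(2))
        if f[2]>9.5: break
    manip.sleep(.15)
    manip.servo_line([*xy,home+.015],vel=.03); manip.servo_line([*xy,.33],vel=.15)
E
python3 - <<'E'
from press import *
d=np.load("w1.npz"); xy=locate({k:d[k] for k in d if k!="im"},d["im"],[.551,.25],.15); print(xy)
if np.linalg.norm(xy-[.551,.25])<.006: press(xy,.140)
print(manip.current_clock())
cv2.imwrite("pics/s2.png",np.hstack([cv2.resize(viewer.get_image(n)[v-50:v+70,u-60:u+60],(390,390)) for n,u,v in(("scene",386,225),("side",231,285))])[...,::-1])
E
```

```text
blob [275.30418251 210.18250951] [ 34  40 789]
[0.54761735 0.25320766]
0.009 [0.5476 0.2532 0.149 ] [ 0.95 -0.32 -0.4 ]
0.006 [0.5476 0.2533 0.146 ] [-0.32  0.06 -0.21]
0.003 [0.5476 0.2532 0.143 ] [ 1.05 -0.82 -1.04]
0 [0.5476 0.2532 0.14  ] [0.19 0.14 0.17]
-0.0015 [0.5476 0.2532 0.1385] [ 0.17  0.04 -0.11]
-0.003 [0.5476 0.2532 0.137 ] [ 0.67  1.04 -0.04]
-0.004 [0.5476 0.2532 0.136 ] [ 0.49  0.08 -0.03]
13.9583
```

View pics/s2.png

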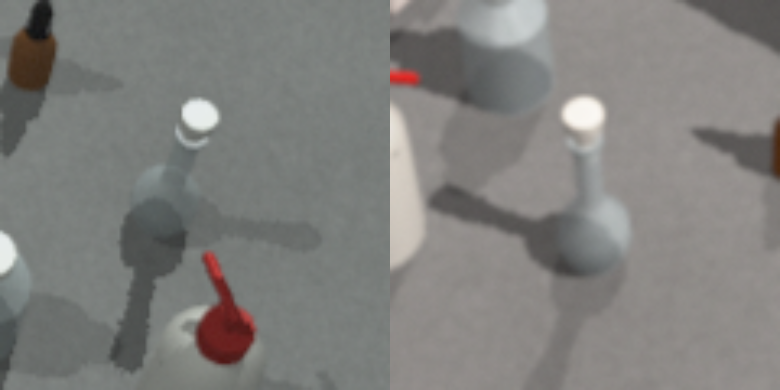

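The picture shows the small flask standing and its stopper in place at scene crop (199,118), but no contact force was registered. I'll measure whether the stopper moved.

```bash
python3 - <<'E'
from press import *
from bench import effector
C={n:viewer.get_calibration(n) for n in("scene","side")}
I0={n:cv2.imread(f"pics/{n}0.png")[...,::-1] for n in C}; I={n:viewer.get_image(n) for n in C}
for J in (I0,I):
    a,b=blob(J["scene"],386,211),blob(J["side"],231,271); print(a[0],a[1][2:],b[0],b[1][2:],tri(ray(C["scene"],*a[0]),ray(C["side"],*b[0])))
for w,(u,v) in dict(scene=(386,211),side=(231,271)).items():
    print(w, np.abs(I[w].astype(int)-I0[w])[v-25:v+60,u-25:u+25].max(2).__gt__(40).sum())
t=manip.current_tool_pos(); print(t,manip.current_finger_gap(),manip.current_force(),manip.current_gripper_force())
manip.servo_line([t[0],t[1],.157],vel=.1); manip.sleep(.2); print(manip.current_tool_pos(),manip.current_force())
im={n:viewer.get_image(n) for n in("scene","side","wrist")}
cv2.imwrite("pics/s3.png",np.hstack([cv2.resize(im[n][v-50:v+50,u-50:u+50],(390,390),interpolation=cv2.INTER_CUBIC) for n,u,v in(("scene",386,205),("side",231,265))])[...,::-1])
np.savez("im3.npz",**im)
manip.servo_line([t[0],t[1],.33],vel=.15); print(manip.current_clock())
E
```

```text
[387.14117647 209.83529412] [11 10 85] [230.14150943 269.5754717 ] [ 13  10 106] (array([0.55098664, 0.24985316, 0.14876696]), np.float64(0.0011675375943285891))
[387.08139535 209.80232558] [11 10 86] [230.33628319 269.84955752] [ 13  14 113] (array([0.55056698, 0.24978114, 0.14812601]), np.float64(0.0012757816731459178))
scene 23
side 0
[0.54738059 0.25299018 0.32925381] 0.0002426964298245639 [-0.41275964  0.66231219 -0.14641619] 0.0
[0.54756315 0.25303369 0.1572889 ] [-0.67909042  0.55617735  0.09738552]
17.6917
```

View pics/s3.png

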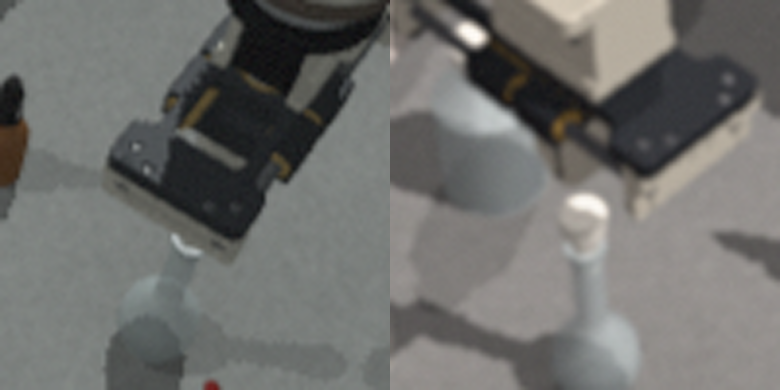

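The stopper has not moved, and the side view looks like the fingers straddle the flask: tips at about (580,170) and (645,210) either side of the head at (585,210). I'll check the actual finger state against the gap reading.

```bash
python3 - <<'E'
from press import *
d=np.load("im3.npz"); w0=cv2.imread("pics/wrist0.png")[...,::-1].astype(int); w1=cv2.imread("pics/w1.png")[...,::-1].astype(int); w=d["wrist"].astype(int)
print([np.abs(w-x)[240:330].mean().round(1) for x in (w0,w1)])
print(manip.current_finger_gap(),manip.current_gripper_force())
now=viewer.get_image("wrist").astype(int); print([np.abs(now-x)[240:330].mean().round(1) for x in (w0,w1)])
cv2.imwrite("pics/w3.png",np.hstack([d["wrist"][100:400,80:480],now[100:400,80:480]]).astype(np.uint8)[...,::-1])
E
```

```text
[np.float64(67.4), np.float64(9.7)]
0.00037923550416985925 0.0
[np.float64(57.8), np.float64(18.6)]
```

View pics/w3.png

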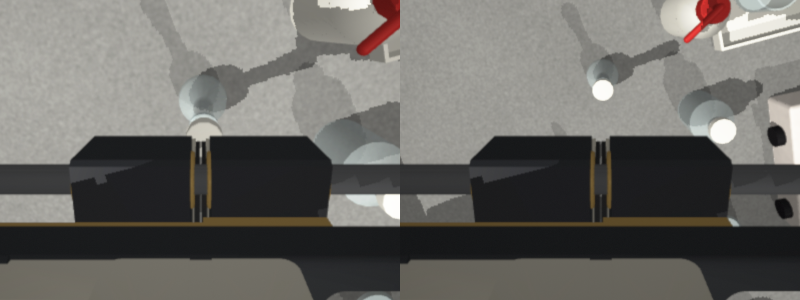

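The fingers really are shut (carriages meeting at x≈200), and the stopper head sits just ahead of them at (204,128) of the left crop. I'll project the TCP into the fixed views to see where the tips were relative to the stopper.

```bash
python3 - <<'E'
from press import *
d=np.load("im3.npz")
def proj(c,P):
    f=210/np.tan(np.radians(c["vfov"])/2); e=R.from_quat(c["attitude"]).inv().apply(np.array(P)-c["eye"]); return e[:2]/e[2]*f+[c["cx"],c["cy"]]
t=np.array([.5476,.2530,.1573]); o=R.from_quat(np.load("o.npy")); print(o.as_matrix().round(2))
print("now rot",R.from_quat(manip.current_tcp_rot()).as_matrix().round(3))
for n,(u,v) in (("scene",(386,205)),("side",(231,265))):
    c=viewer.get_calibration(n)
    im=cv2.resize(d[n][v-50:v+50,u-50:u+50],(390,390),interpolation=cv2.INTER_CUBIC)
    S=lambda p:tuple(int(x) for x in (p-[u-50,v-50])*3.9)
    m=o.as_matrix()
    for P,col in((t,(255,0,0)),(t-.066*m[:,2],(0,255,0)),(t+.019*m[:,1],(0,0,255)),(t-.019*m[:,1],(0,0,255)),(t+.0095*m[:,0],(255,255,0)),([.55,.2500,.149],(255,0,255))):
        cv2.circle(im,S(proj(c,P)),4,col,-1); 
    print(n,proj(c,t),proj(c,[.55,.25,.149])); d=dict(d); d[n+"m"]=im
cv2.imwrite("pics/m3.png",np.hstack([d["scenem"],d["sidem"]])[...,::-1])
E
```

```text
[[ 0.26  0.97  0.  ]
 [ 0.97 -0.26 -0.  ]
 [ 0.    0.   -1.  ]]
now rot [[ 0.259  0.966 -0.002]
 [ 0.966 -0.259 -0.001]
 [-0.001 -0.001 -1.   ]]
scene [389.97378078 207.26827275] [387.50967122 209.66189392]
side [230.69972742 268.37022125] [230.75697392 269.5695276 ]
```

View pics/m3.png

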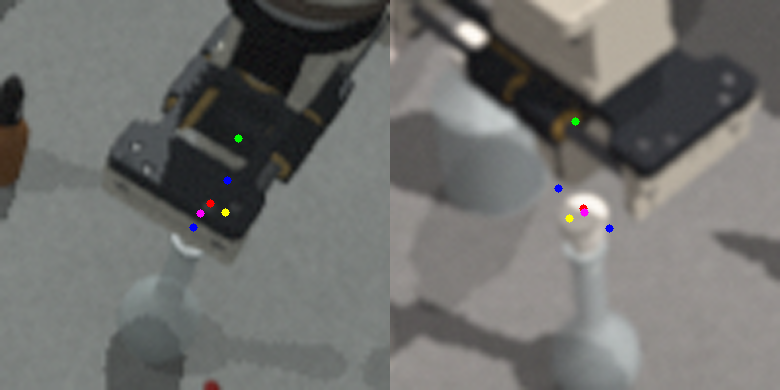

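The side view shows the visible finger ending at about (575,180). That is roughly 20 mm short of the projected TCP (583,208), so the real tips appear to sit above the reported TCP. The last press therefore stopped in the air. I'll re-press using averaged force, descending until contact is felt and then until the force rises at home.

```bash
cat > press2.py <<'E'
from h import *
from bench import manip, viewer
def force(n=4):
    a=[]
    for _ in range(n): a.append(manip.current_force()); manip.sleep(.015)
    return np.mean(a,0)
def top(im,c,guess,z):
    "centre of the bright stopper top in a wrist picture"
    f=210/np.tan(np.radians(c["vfov"])/2); d=R.from_quat(c["attitude"]).inv().apply(np.array([*guess,z])-c["eye"])
    g=d[:2]/d[2]*f+[c["cx"],c["cy"]]
    n,l,st,ce=cv2.connectedComponentsWithStats((im.min(2)>215).astype(np.uint8))
    i=1+np.argmin(np.linalg.norm(ce[1:]-g,axis=1)+1e3*(st[1:,4]<60)); print("pred",g.round(1),"seen",ce[i].round(1),st[i,2:])
    return plane(c,*ce[i],z)[:2]
def press(xy,z0,zmin,contact=None):
    "descend until the force rises past 7 N; returns TCP heights of first contact and of the end"
    manip.servo_line([*xy,z0],vel=.12); b=force(8); z=z0; zc=None; log=[]
    while z>zmin:
        z-=.001; manip.servo_line([*xy,z],vel=.012); f=force()-b; log.append((round(z,4),round(f[2],1)))
        if zc is None and f[2]>2: zc=z
        if f[2]>7 or np.linalg.norm(f)>12: break
    print(log,"last",f.round(1)); manip.sleep(.15)
    manip.servo_line([*xy,z+.02],vel=.05); return zc,z
E
python3 - <<'E'
from press2 import *
c=viewer.get_calibration("wrist"); im=viewer.get_image("wrist")
xy=top(im,c,[.5505,.2498],.15); print(xy)
xy=(xy+[.5505,.2498])/2
print(press(xy,.138,.110)); print(manip.current_clock())
E
```

```text
pred [284.3 190.1] seen [282.4 189.8] [ 20  21 324]
[0.54844091 0.25068132]
[(0.137, np.float64(-0.3)), (0.136, np.float64(-0.5)), (0.135, np.float64(-0.6)), (0.134, np.float64(-0.6)), (0.133, np.float64(-0.7)), (0.132, np.float64(-0.8)), (0.131, np.float64(-0.5)), (0.13, np.float64(-0.8)), (0.129, np.float64(-0.6)), (0.128, np.float64(-0.9)), (0.127, np.float64(-0.6)), (0.126, np.float64(-0.3)), (0.125, np.float64(-0.5)), (0.124, np.float64(-0.7)), (0.123, np.float64(-1.0)), (0.122, np.float64(-0.5)), (0.121, np.float64(-0.1)), (0.12, np.float64(1.6)), (0.119, np.float64(1.6)), (0.118, np.float64(2.2)), (0.117, np.float64(2.4)), (0.116, np.float64(1.8)), (0.115, np.float64(2.4)), (0.114, np.float64(2.4)), (0.113, np.float64(2.0)), (0.112, np.float64(2.2)), (0.111, np.float64(2.9)), (0.11, np.float64(5.0))] last [ 0.4 -0.3  5. ]
(0.118, 0.10999999999999999)
29.2417
```

The tips touch at TCP z≈0.1205, so the offset is about 29.5 mm. The force then sat at a plateau of about 2.8 N for 10 mm of travel and rose sharply at 0.110, which means home. I'll confirm with a 1.5 mm deeper push, then do the medium flask with the learned offset.

```bash
cat >> press2.py <<'E'
def quick(xy,home,start=None):
    "home: TCP height at which the tips meet the seated stopper's top"
    xy=[float(v) for v in xy]; manip.servo_line([*xy,home+.016],vel=.15); b=force(6)
    for dz in (.011,.008,.004,.001,0,-.001,-.002,-.003):
        manip.servo_line([*xy,home+dz],vel=.02); f=force()-b; print(dz,f.round(1),end="; ")
        if f[2]>7.5 or np.hypot(*f[:2])>5: break
    manip.sleep(.15); manip.servo_line([*xy,home+.03],vel=.1); print(manip.current_clock())
E
python3 - <<'E'
from press2 import *
o=np.load("o.npy"); t=manip.current_tool_pos(); xy=[.5495,.2502]
b=force(6)
for z in (.1105,.1095,.1085):
    manip.servo_line([*xy,z],vel=.04); f=force()-b; print(z,f.round(1))
    if f[2]>9: break
manip.sleep(.1); manip.servo_line([*xy,.26],vel=.2)
C={n:viewer.get_calibration(n) for n in("scene","side")}; J={n:viewer.get_image(n) for n in C}
a,s=blob(J["scene"],387,212),blob(J["side"],231,273); print(a[0],s[0],tri(ray(C["scene"],*a[0]),ray(C["side"],*s[0])))
m=[.5287,-.2338]
manip.move_pose([*m,.26],o); print(manip.current_clock())
c=viewer.get_calibration("wrist"); im=viewer.get_image("wrist"); print(top(im,c,m,.18)); cv2.imwrite("pics/wm.png",im[100:320,150:410,::-1])
E
```

```text
0.1105 [-0.  -0.9  4. ]
0.1095 [-0.2 -0.8  6.5]
0.1085 [-0.7 -0.6  8. ]
[386.14285714 211.89285714] [230.43518519 272.4537037 ] (array([0.5509738 , 0.24967921, 0.13966597]), np.float64(0.001409418850056016))
33.5583
pred [280.5 211.3] seen [280.5 213.3] [ 17  23 263]
[ 0.52825178 -0.23547092]
```

View pics/wm.png

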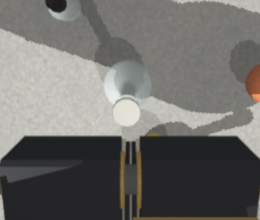

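The small stopper is home: its top measures 139.7 mm and the force rises at the cap's stiffness. The wrist view shows the medium stopper top at crop (126,113), which is (276,213) in the full picture. I'll press it now, then the large one if the force confirms.

```bash
python3 - <<'E'
from press2 import *
o=np.load("o.npy"); c=viewer.get_calibration("wrist")
w=plane(c,276.3,213,.18)[:2]+[.002,-.001]; print(w)
xy=(w+[.5287,-.2338])/2
quick(xy,.1415)
manip.servo_line([*map(float,xy),.26],vel=.2)
C={n:viewer.get_calibration(n) for n in("scene","side")}; J={n:viewer.get_image(n) for n in C}
I0={n:cv2.imread(f"pics/{n}0.png")[...,::-1] for n in C}
for n,(u,v) in dict(scene=(192,127),side=(340,134)).items():   # shift of the stopper's patch between before and now
    T=I0[n][v-7:v+8,u-7:u+8].copy(); S=J[n][v-14:v+15,u-14:u+15].copy(); r=cv2.matchTemplate(S,T,cv2.TM_CCOEFF_NORMED); _,k,_,p=cv2.minMaxLoc(r); print(n,np.array(p)-7,k)
manip.move_pose([.4825,-.034,.30],o)
c=viewer.get_calibration("wrist"); im=viewer.get_image("wrist"); print(top(im,c,[.4825,-.034],.21),manip.current_clock())
E
```

```text
[ 0.52691256 -0.23524132]
0.011 [ 0.1  0.3 -0.3]; 0.008 [ 0.2 -0.3  1.8]; 0.004 [0.2 0.3 1.1]; 0.001 [0.5 0.4 1.6]; 0 [0.4 0.  2.4]; -0.001 [-0.1 -0.3  4.2]; -0.002 [-0.4 -0.4  6.4]; -0.003 [-1.   0.8  7.7]; 38.0583
scene [1 2] 0.7038313746452332
side [0 3] 0.7036687731742859
pred [280.  204.7] seen [421.  173.3] [ 30  27 297]
[ 0.60667933 -0.03875708] 39.65
```

The medium stopper is home: the force rises at the cap's stiffness and the patch shifted down 2–3 px. The large top was not detected in the wrist view, so I use the two-camera estimate, which has been good to about 2 mm.

```bash
python3 - <<'E'
from press2 import *
quick([.4825,-.034],.1715)
t=manip.current_tool_pos(); manip.servo_line([t[0],t[1],.30],vel=.2); o=np.load("o.npy")
manip.move_pose([.40,-.35,.33],o)
C={n:viewer.get_calibration(n) for n in("scene","side")}; J={n:viewer.get_image(n) for n in C}
for k,a,b in (("small",(387,212),(231,273)),("large",(279,133),(323,180))):
    p,s=blob(J["scene"],*a),blob(J["side"],*b); print(k,p[0].round(1),s[0].round(1),tri(ray(C["scene"],*p[0]),ray(C["side"],*s[0])))
print(manip.current_clock())
E
```

```text
0.011 [-0.3 -0.1 -0.5]; 0.008 [ 0.  -0.3  1.4]; 0.004 [ 0.  -0.1  1.9]; 0.001 [0.4 0.1 2. ]; 0 [0.  0.6 2.2]; -0.001 [0.1 0.5 3.9]; -0.002 [-0.   0.2  5.9]; -0.003 [-0.9  0.1  8.2]; 44.1667
small [386.1 211.9] [230.4 272.4] (array([0.55112247, 0.24963002, 0.1396842 ]), np.float64(0.001384449588890117))
large [278.4 132.8] [323.2 179.2] (array([ 0.48239923, -0.03410549,  0.19994099]), np.float64(0.0010003741738232549))
46.15
```

All three are home: the small and large tops measure 139.7 and 199.9 mm, and the medium is confirmed by its force and image shift. The arm is clear, so I'm handing in.

```bash
python3 -c "
from bench import manip
print(manip.hand_in(), manip.current_clock())"
```

```text
the job is handed in; nothing more can be done
the job is handed in; nothing more can be done
```

I pressed all three stoppers home in order (small, medium, large) and handed the job in at about 46 s; contact forces read no more than about 8 N, the small and large flasks had not shifted measurably, I did not re-measure the medium flask or the bystanders, and the verdict was not shown.

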